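Cock and fire the spring impact tester

TASK

Make one test shot with the spring impact tester: draw the striker back by its upright pin until it meets the rubber buffer just past the catch, without ramming the buffer, ease it forward so that the sear holds it drawn, and let go of it completely. Then, with the hand clear of the striker, press the trigger pad gently to trip the sear, so that the striker shoots the grey indicator sled well along its rail, and take the hand away. Do not touch the sled, and leave the things standing round the tester alone.

Things in the scene. Friction and masses are not known exactly. Their poses are not given: they have to be found in the camera images.
- tester: fixed bench impact tester, aluminium base plate 104 x 382 x 12 mm, two steel guide rods along y; origin on the worktop under the resting striker, z up, y -181 to +200 mm. On the rods from -y to +y: grey indicator sled, striker with upright pin, sear carriage with trigger (sear arm top 57 mm, pad top 60 mm above the worktop). The striker is drawn towards +y of this frame
- striker_pin (a point): point on the axis of the striker's upright round steel pin, 20 mm below its top. Pin: diameter 14 mm, from 40 to 100 mm above the worktop (this point: 80 mm); the striker block under it is 60 mm (x) x 44 mm (y), top 40 mm above the worktop. Grip it from above; axes as the tester's
- striker (a joint): draw along the tester's +y, m: 0 at rest, spring 180 N/m back to 0. The sear catches somewhere from 42 to 74 mm (not reported): from 20 mm before the catch its tooth climbs a ramp (1 to 3 N more), rides level, drops behind a lug; 1 to 2 mm on, the tail meets the black rubber buffer (3.5 N per mm more; over 8 N on it is ramming). A caught striker, eased forward, stays and stops pulling
- sled (a joint): travel of the grey block-shaped indicator sled (60 x 26 x 23 mm) along the tester's -y, m: it begins at 0 to 5 mm, stays where the blow leaves it (held by friction), end of the rail at 85 mm
- sled_top (a point): centre of the top of the sled, 40 mm above the worktop
- ethanol: bystander: white bottle with a red cap, 65 mm across, 150 mm high; origin under its centre
- weight: bystander: steel check weight, 29 mm across, 50 mm high; origin under its centre
- dishes: bystander: stack of clear dishes, 90 mm across, 61 mm high; origin under its centre
- rear_block (a point): centre of the top of the fixed rear (+y) end block, 40 mm above the worktop. The trigger is on the carriage in front of it: its black ribbed pad, 30 x 30 mm, top 60 mm above the worktop, is centred 106 mm behind (tester's +y) the pin of a caught striker. Pressed 5 mm down (3 to 6 N) it releases the striker; hard stop 9 mm down; it springs back. Over 25 N on it is too much

How it is judged:
By the outcome, as a careful person would: the job done as asked, in the order asked, and still so for the second after the job is handed in, with the robot touching nothing.
It also fails if it takes over 72 s, if anything falls off the work surface, if the arm or the gripper's body presses on something with over 40 N, if the wrist force passes 120 N, or if a joint passes its speed limit or range.

ROBOT

A 6-joint arm with a two-finger parallel gripper is mounted at the origin on a cart in front of the work surface, level with it; the furniture and walls round the work are solid. World frame = base frame: x ahead of the robot, y to its left, z up, the work surface at z = 0. Lengths are in m, angles in rad, forces in N, time in s.
With the tool pointing down it reaches from about 0.25 to 0.725 m from the base axis. Payload 4 kg.
Tool frame: the origin (TCP) lies at the very end of the fingers, on their centre line; the grasp point (between the pads) lies 19 mm behind it; z points along the fingers, y is the line along which they close (so a half turn about z gives the same grasp; the last joint's range is limited). The gripper opens to 85 mm and grips with 20 to 120 N. Pads are 22 mm wide; open, the fingers measure 114 mm over their backs; the gripper's body (76 mm by 85 mm) begins 54 mm behind the grasp point. The pads swing forward as they close: fully open they stand 13 mm farther back than shut.
Start: joints at [-1.164, 0.241, 0.005, 1.335, 0, 1.571], TCP at [0.198, -0.459, 0.231] pointing down, gripper open.
Joint ranges: [-2.72, 2.72], [-1.05, 1.87], [-1.09, 1.28], [-1.99, 2.15], [-1.42, 1.44], [-3.14, 3.14]. Speed limits (rad/s): [2.79, 2.79, 3.14, 3.14, 3.14, 3.14].

INTERFACE

Orientations are given as a unit quaternion [x, y, z, w].
In Python, from workcell import bot, vision, workorder gives the robot as it stands.
- The arm moves only by the shell command python3 -m creep 'ROWS' [OPENING]. ROWS is JSON, a list of rows, each a list of 2 entries, a list of its own where there are three numbers: the shift along the tool's x, y, z in mm, then the turn, a rotation vector about the tool's x, y, z in rad. In form: [[[dx, dy, dz], [wx, wy, wz]], ...]. A call has 1 to 12 rows; each row shifts and turns the commanded pose from where the row before left it, along the tool's axes as they then stand; what a row does not reach is not made up. A row lasts 1/8 s, in which the tool goes at most 62.5 mm and 10.7 degrees, less where a joint would pass 70% of its speed; a pose out of reach is approached as far as the arm can. A call is refused whole if a number of a shift passes 62.5 or a number of a turn 0.188, either way. A call with a gripper value outside its range is refused whole. OPENING is the finger opening in mm, from 0 to 85.4, set as the call begins (- or left out, the last holds). The fingers move at their own pace and stop on an object; the grip force is fixed at half the most. Time passes only in rows, so rows that do not move let the fingers close. It gives the time, the measured TCP pose, the force, the opening and the grip force at its end, in the units of the state.
- bot.get_obs(): the state, without advancing time (a new reading comes with each control period).
- vision.camera(name): name is "scene" or "top" or "wrist"; returns a dict with "image" (480x640x3 uint8, blue, green, red), "z_map" (480x640 float32, m along the optical axis (not along the pixel's ray), 0 where there is no reading), "K" (3x3 intrinsics, pixels), "rvec" (rotation vector, rad) and "tvec" (3), from world to camera coordinates, as OpenCV has them; the wrist camera has in their place "tool_from_camera" (4x4, takes a point from camera to tool coordinates, whose origin is the TCP and whose axes are the flange's). Camera axes: x right, y down, z forward; pixel columns grow to the right and rows downward; lengths in m; the calibration is good to about 2 mm. A picture is of the moment at which its call begins: read the wrist's pose just before it.
- workorder.job_done(): hands the job in; it is judged then, once.
Trained networks look in a picture, given as the dict that the camera call returned (one of the last four; its "shot" number tells which), for a name from the list of things; names that differ only in an ending like _2 or _b are one class to them, and where a whole thing is asked for, a point or a joint stands for the part that bears it (a point fixed in the world has none). Each returns a list of dicts, best first, with "score" (0 to 1); they miss things now and then, are a little off and sometimes report something else, mostly with a low value. They report only what shows in the picture. A call takes as long as a camera call.
- vision.spot_in(picture, query): "position" ([column, row] in pixels, amid what is visible of it).
- vision.place_of(picture, query): "position" ([column, row] in pixels: a listed point, or the origin of a listed thing).
The state is a dict: "clock": time; "joint_pos": joint angles; "joint_vel": joint speeds; "tau": joint torques, N m; "eef_pos": TCP position; "tool_rot": TCP orientation; "ft_force": force on the tool from outside, world axes, zero at the start; "ft_torque": the same for the moment, N m; "grip_width": finger opening in m; "grasp_force": force on a finger pad.
Only numpy, scipy, OpenCV 4.12 (cv2) and the standard library are available. Lean on these libraries where they do the work, as an engineer would, in place of code of your own. Each camera call takes 0.05 s, during which the arm holds its last target. There are 200 camera calls.

## Working session

There is one attempt and no reset: what is moved stays moved. The work goes in short steps, Python scripts to look and compute and a shell command to move; the robot and the scene stay as the last step left them, time stands still between calls to the robot, and variables do not carry over. Pictures are saved under pics/ and viewed, at most 10 in all, crops included, and the job is handed in when it is done.

```bash
mkdir -p pics; ls; cat > h.py <<'E'
import numpy as np, cv2
from scipy.spatial.transform import Rotation as R
from workcell import bot, vision, workorder
def world(p,uv,z=None):
    """pixel -> world; at height z if given, else by depth map"""
    K=p["K"];Rm=cv2.Rodrigues(np.array(p["rvec"],float))[0];t=np.array(p["tvec"],float).ravel()
    d=Rm.T@np.linalg.inv(K)@np.array([uv[0],uv[1],1.]);c=-Rm.T@t
    if z is not None: return c+d*(z-c[2])/d[2]
    return c+d*p["z_map"][int(round(uv[1])),int(round(uv[0]))]
E
python3 - <<'E'
from h import *
o=bot.get_obs();print(o["eef_pos"],o["tool_rot"],o["ft_force"],R.from_quat(o["tool_rot"]).as_matrix().round(3))
for n in ["top","scene"]:
    p=vision.camera(n);cv2.imwrite(f"pics/{n}1.png",p["image"])
    for q,z in [("striker_pin",.08),("sled_top",.04),("rear_block",.04),("tester",0),("ethanol",0),("weight",0),("dishes",0)]:
        for r in vision.place_of(p,q)[:2]: print(n,q,round(r["score"],2),np.round(r["position"],1),world(p,r["position"],z).round(4),world(p,r["position"]).round(4))
E
```

```text
pics
[ 0.19758065 -0.45860404  0.23041543] [ 9.79385191e-01  2.01998805e-01 -2.20622238e-04 -1.03977594e-03] [-0.17658316 -0.04696187 -0.11637406] [[ 0.918  0.396 -0.001]
 [ 0.396 -0.918  0.002]
 [-0.    -0.002 -1.   ]]
top striker_pin 0.86 [295.2 225.7] [0.4854 0.0731 0.08  ] [0.4843 0.0718 0.0994]
top sled_top 0.75 [319.3 232.6] [0.4668 0.0067 0.04  ] [0.467  0.0068 0.0362]
top rear_block 0.75 [235.  222.1] [0.5003 0.2493 0.04  ] [0.499  0.2457 0.0595]
top tester 0.65 [296.7 228.7] [0.4809 0.0742 0.    ] [0.4758 0.0676 0.1027]
top ethanol 0.91 [187.9 197.6] [0.5774 0.3958 0.    ] [0.5644 0.3641 0.1175]
top weight 0.68 [193.5 266.1] [0.3744 0.38   0.    ] [0.375  0.3721 0.0306]
top weight 0.44 [293.9 226.5] [0.4875 0.0824 0.    ] [0.4852 0.0794 0.0428]
top dishes 0.68 [296.  224.4] [0.4936 0.0761 0.    ] [0.4913 0.0735 0.0398]
top dishes 0.57 [471.7 227.5] [ 0.4777 -0.4412  0.    ] [ 0.4747 -0.425   0.0615]
scene striker_pin 0.88 [301.2 247. ] [0.4815 0.063  0.08  ] [0.4733 0.0736 0.0882]
scene rear_block 0.75 [251. 292.] [0.4956 0.2477 0.04  ] [0.5212 0.223  0.0135]
scene tester 0.7 [303.9 270. ] [0.4822 0.0526 0.    ] [0.4529 0.091  0.0329]
scene ethanol 0.78 [193.4 322. ] [0.5662 0.3728 0.    ] [0.5326 0.3959 0.0332]
scene weight 0.57 [252.5 360.3] [ 0.3703  0.3841 -0.    ] [0.3648 0.3893 0.0076]
scene dishes 0.71 [387.2 208. ] [ 0.4716 -0.4279  0.    ] [ 0.4553 -0.393   0.0187]
```

View pics/top1.png

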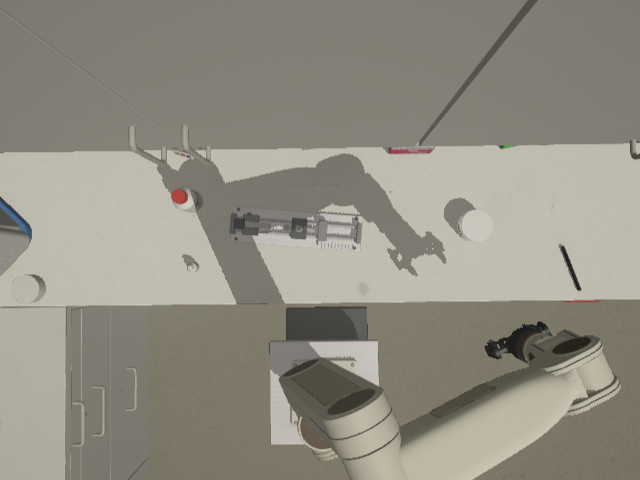

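View pics/scene1.png

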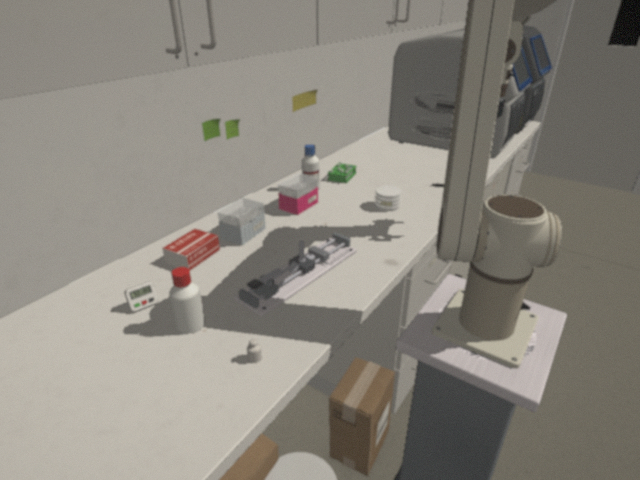

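The top view shows the tester with its pin at about (298,228), the sled at (322,232) and the rear block at (238,224). The bottle (185,199), weight (193,266) and dishes (475,226) stand well away. I'll move above the pin and refine the measurement with the wrist camera.

```bash
python3 -m creep '[[[40,-32,-3],[0,0,0]],[[40,-32,-3],[0,0,0]],[[40,-32,-3],[0,0,0]],[[40,-32,-3],[0,0,0]],[[40,-32,-3],[0,0,0]],[[40,-32,-3],[0,0,0]],[[40,-32,-3],[0,0,0]],[[40,-32,-3],[0,0,0]],[[40,-32,-3],[0,0,0]],[[40,-32,-3],[0,0,0]],[[40,-32,-3],[0,0,0]],[[37,-29,0],[0,0,0]]]' && python3 -m creep '[[[0,0,0],[0,0,0.17]],[[0,0,0],[0,0,0.17]],[[0,0,0],[0,0,0.17]],[[0,0,0],[0,0,0]]]' 50
cat > look.py <<'E'
import sys
from h import *
def wrist(name=None):
    o=bot.get_obs();p=vision.camera("wrist")
    T=np.eye(4);T[:3,:3]=R.from_quat(o["tool_rot"]).as_matrix();T[:3,3]=o["eef_pos"]
    W=np.linalg.inv(T@np.array(p["tool_from_camera"]))
    p["rvec"]=cv2.Rodrigues(W[:3,:3])[0];p["tvec"]=W[:3,3]
    if name: cv2.imwrite(f"pics/{name}.png",p["image"])
    return o,p
def find(p,qs):
    for q,z in qs:
        for r in vision.place_of(p,q)[:2]: print(q,round(r["score"],2),np.round(r["position"],1),world(p,r["position"],z).round(4),world(p,r["position"]).round(4))
E
python3 - <<'E'
from look import *
o,p=wrist("w1");print(o["clock"],o["eef_pos"],o["joint_pos"].round(2) if hasattr(o["joint_pos"],'round') else o["joint_pos"],o["ft_force"])
print(R.from_quat(o["tool_rot"]).as_matrix().round(3))
find(p,[("striker_pin",.08),("sled_top",.04),("rear_block",.04),("tester",0)])
E
```

```text
clock: 2.3
eef_pos: [0.486, 0.0813, 0.2647]
tool_rot: [0.979, 0.202, 0.001, 0.0]
ft_force: [0.3, -0.4, 0.9]
grip_width: 0.0855
grasp_force: 0.0
clock: 2.8
eef_pos: [0.4871, 0.0089, 0.2643]
tool_rot: [1.0, -0.007, -0.002, -0.027]
ft_force: [0.8, 0.5, 0.2]
grip_width: 0.0505
grasp_force: 0.0
2.8 [0.48709828 0.00894834 0.26426442] [-0.02  0.21  0.05  1.41  0.05  3.14] [0.79742426 0.49420838 0.21801487]
[[ 1.    -0.015 -0.004]
 [-0.014 -0.998  0.054]
 [-0.005 -0.054 -0.999]]
striker_pin 0.69 [274.6 221.2] [0.479  0.0665 0.08  ] [0.4841 0.0628 0.0985]
striker_pin 0.58 [106.6 195.7] [0.5049 0.2321 0.08  ] [0.5011 0.246  0.0603]
sled_top 0.69 [343.7 218.8] [ 0.4707 -0.0015  0.04  ] [ 0.4709 -0.0015  0.0407]
rear_block 0.62 [107.6 194.4] [0.4985 0.259  0.04  ] [0.5026 0.2439 0.0614]
tester 0.68 [285.  204.4] [0.4777 0.0689 0.    ] [0.4876 0.0615 0.0436]
```

View pics/w1.png

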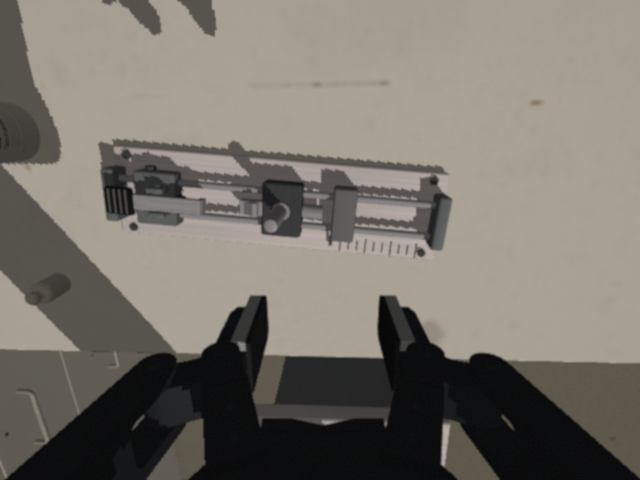

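The wrist view shows the pin top at (283,211), with its shaft leaning to (272,228) because of perspective. The sled is at (343,213), the trigger pad's ribs at (118,202), and the base screws at (126,155), (434,181), (134,226) and (421,252). Joint 6 reached its limit, so I'll use the half-turn grasp instead. First I'll get the axis from the screws.

```bash
python3 - <<'E'
from look import *
o,p=wrist()
P=[world(p,u,.012)[:2] for u in [(126,155),(434,181),(134,226),(421,252)]]
print(np.round(P,4))
for a,b in [(0,1),(2,3)]:
    d=P[a]-P[b];print(-np.arctan2(d[0],d[1]))
print(world(p,(283,211),.1),world(p,(118,202),.06), world(p,(343,213),.04))
# rotation to vertical tool with yaw: tool y = tester +y
y=-0.11
ty=np.array([-np.sin(y),np.cos(y),0]);tz=np.array([0,0,-1.]);tx=np.cross(ty,tz)
Rc=R.from_quat(o["tool_rot"]).as_matrix();print(Rc.round(3))
V=np.c_[np.array([1,0,0])*np.sign(Rc[0,0]),[0,-1,0],[0,0,-1]]
print("to level", R.from_matrix(Rc.T@(R.align_vectors([tz],[Rc[:,2]])[0].as_matrix()@Rc)).as_rotvec())
E
```

```text
[[ 0.5369  0.251 ]
 [ 0.5075 -0.0983]
 [ 0.4524  0.2573]
 [ 0.4229 -0.0909]]
-0.08398040757503089
-0.08455937899196209
[0.49392918 0.05769501 0.1       ] [0.49280657 0.23905791 0.06      ] [0.4772751  0.00275769 0.04      ]
[[ 1.    -0.008 -0.004]
 [-0.008 -0.998  0.055]
 [-0.005 -0.055 -0.998]]
to level [-5.46330486e-02  4.57983771e-03 -5.42372751e-20]
```

```bash
python3 -m creep '[[[0,0,0],[-0.055,0.005,0]],[[0,0,0],[0,0,-0.18]],[[0,0,0],[0,0,-0.18]],[[0,0,0],[0,0,-0.18]],[[0,0,0],[0,0,-0.18]],[[0,0,0],[0,0,-0.18]],[[0,0,0],[0,0,-0.18]],[[0,0,0],[0,0,-0.18]],[[0,0,0],[0,0,-0.18]],[[0,0,0],[0,0,-0.18]]]' && python3 -m creep '[[[0,0,0],[0,0,-0.18]],[[0,0,0],[0,0,-0.18]],[[0,0,0],[0,0,-0.18]],[[0,0,0],[0,0,-0.18]],[[0,0,0],[0,0,-0.18]],[[0,0,0],[0,0,-0.18]],[[0,0,0],[0,0,-0.18]],[[0,0,0],[0,0,-0.01]],[[0,57,0],[0,0,0]],[[0,0,0],[0,0,0]],[[0,0,0],[0,0,0]]]' 50
cat > st.py <<'E'
from look import *
np.set_printoptions(suppress=True)
YAW=-0.084
def rel(target,o):
    "shift mm in tool axes to world target, and turn to (vertical, tool y = tester +y)"
    Rc=R.from_quat(o["tool_rot"]).as_matrix()
    ty=np.array([-np.sin(YAW),np.cos(YAW),0]);tz=np.array([0,0,-1.]);Rt=np.c_[np.cross(ty,tz),ty,tz]
    return (Rc.T@(np.array(target)-o["eef_pos"])*1e3).round(1),R.from_matrix(Rc.T@Rt).as_rotvec().round(4)
E
python3 - <<'E'
from st import *
o,p=wrist("w2");print(o["clock"],o["eef_pos"],np.round(o["joint_pos"],2),o["ft_force"])
find(p,[("striker_pin",.08),("sled_top",.04),("rear_block",.04),("tester",0)])
print(rel([.4795,.068,.15],o))
q=vision.camera("top");find(q,[("striker_pin",.08),("sled_top",.04),("rear_block",.04),("tester",0)])
E
```

```text
clock: 4.35
eef_pos: [0.4871, 0.0037, 0.2644]
tool_rot: [0.686, 0.728, 0.003, -0.002]
ft_force: [-0.3, 0.7, 0.6]
grip_width: 0.05
grasp_force: 0.0
clock: 5.72
eef_pos: [0.5009, 0.0584, 0.2645]
tool_rot: [0.124, 0.992, 0.003, -0.001]
ft_force: [-0.5, -0.0, -0.6]
grip_width: 0.0498
grasp_force: 0.0
5.725 [0.5009166  0.05838869 0.26454067] [0.11 0.24 0.09 1.42 0.01 0.36] [-0.4503656  -0.02748307 -0.55506081]
sled_top 0.74 [263.2 195.5] [0.4767 0.001  0.04  ] [0.4766 0.0012 0.0411]
rear_block 0.56 [507.  152.3] [0.4958 0.2577 0.04  ] [0.4917 0.2474 0.0611]
tester 0.91 [323.9 180.2] [0.4828 0.0667 0.    ] [0.4735 0.0684 0.0638]
(array([ 22.9,   3.4, 114.6]), array([ 0.0059, -0.0013, -0.165 ]))
sled_top 0.71 [320.2 232.9] [0.4659 0.0042 0.04  ] [0.4659 0.0041 0.0417]
rear_block 0.7 [231.9 222.4] [0.4995 0.2582 0.04  ] [0.4997 0.2586 0.0377]
```

View pics/w2.png

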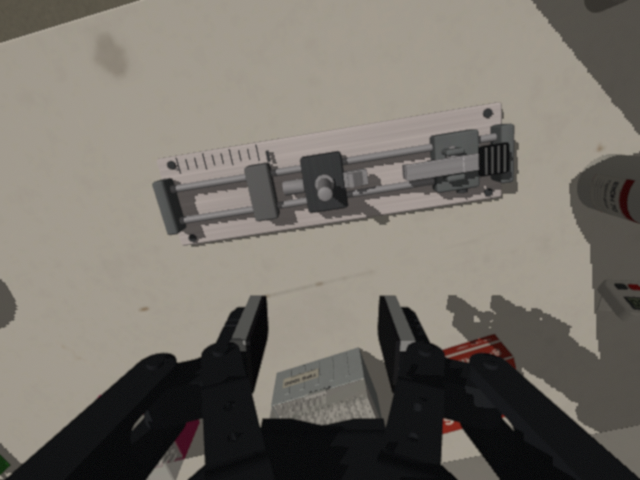

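The pin's top is at (325,190). The sled is at (262,192), the pad ribs at (494,160), and the base screws at (172,165), (193,238), (488,113) and (488,191). I'll check the pin's axis using depth.

```bash
python3 - <<'E'
from st import *
o,p=wrist()
P=[world(p,u,.012)[:2] for u in [(488,113),(172,165),(488,191),(193,238)]]
print(np.round(P,4),np.mean(P,0))
for a,b in [(0,1),(2,3)]:
    d=P[a]-P[b];print(-np.arctan2(d[0],d[1]))
def cloud(p,u0,u1,v0,v1,lo,hi):
    A=np.array([world(p,(u,v)) for u in range(u0,u1) for v in range(v0,v1) if p["z_map"][v,u]>0])
    B=A[(A[:,2]>lo)&(A[:,2]<hi)];print(len(B),B.mean(0).round(4),B.min(0).round(4),B.max(0).round(4))
cloud(p,300,350,160,215,.095,.11);cloud(p,300,350,160,215,.055,.09)
cloud(p,478,515,135,185,.055,.07)
q=vision.camera("top");cloud(q,280,315,210,245,.09,.115)
E
```

```text
[[ 0.4555  0.2546]
 [ 0.423  -0.0937]
 [ 0.5402  0.246 ]
 [ 0.5093 -0.1019]] [0.48201971 0.0762427 ]
-0.09295029574231756
-0.08850445385983527
189 [0.4796 0.0671 0.0998] [0.4731 0.0604 0.0955] [0.4868 0.0736 0.1019]
70 [0.4749 0.0681 0.0734] [0.4731 0.0607 0.0555] [0.4805 0.074  0.0895]
966 [0.4948 0.2339 0.0604] [0.4798 0.2191 0.0557] [0.5113 0.25   0.0637]<stdin>:9: RuntimeWarning: Mean of empty slice.
  ret = um.true_divide(
Traceback (most recent call last):
ValueError: zero-size array to reduction operation minimum which has no identity
```

```bash
python3 -m creep '[[[0,0,0],[0,0,-0.165]],[[0,0,20],[0,0,0]],[[0,0,0],[0,0,0]]]'; sed -i 's/YAW=.*/YAW=-0.088/' st.py; python3 - <<'E'
from st import *
o=bot.get_obs();print(rel([.480,.067,.065],o))
E
```

```text
clock: 6.7
eef_pos: [0.5001, 0.058, 0.2434]
tool_rot: [0.042, 0.999, 0.003, -0.002]
ft_force: [-0.5, 0.4, 0.5]
grip_width: 0.0501
grasp_force: 0.0
(array([ 20.2,   6.2, 178.5]), array([ 0.0059, -0.0035,  0.0039]))
```

```bash
python3 -m creep '[[[10,3,0],[0.006,-0.003,0.004]],[[10,3,0],[0,0,0]],[[0,0,40],[0,0,0]],[[0,0,40],[0,0,0]],[[0,0,20],[0,0,0]],[[0,0,0],[0,0,0]],[[0,0,0],[0,0,0]]]'; python3 - <<'E'
from st import *
o=bot.get_obs();print(rel([.480,.067,.065],o))
o,p=wrist("w3")
E
```

```text
clock: 7.58
eef_pos: [0.4827, 0.0662, 0.1461]
tool_rot: [0.044, 0.999, 0.0, 0.002]
ft_force: [0.7, -0.2, 1.0]
grip_width: 0.0503
grasp_force: 0.0
(array([ 3.2,  0.5, 81.1]), array([0.0011, 0.0049, 0.0003]))
```

View pics/w3.png

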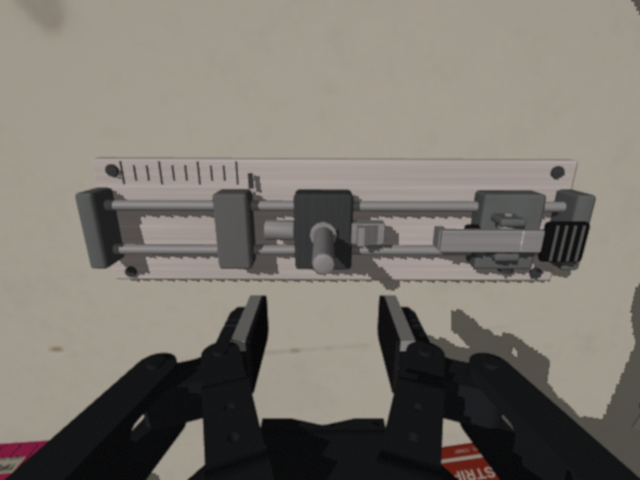

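The tool is level and square to the tester. The pin's top at (322,262) sits centred between the fingers (250 to 392), so I'll descend and grip.

```bash
python3 -m creep '[[[3,0.5,20],[0,0.005,0]],[[0,0,30],[0,0,0]],[[0,0,20],[0,0,0]],[[0,0,10],[0,0,0]],[[0,0,0],[0,0,0]],[[0,0,0],[0,0,0]]]'; python3 - <<'E'
from st import *
o=bot.get_obs();print(rel([.480,.067,.065],o))
E
```

```text
clock: 8.38
eef_pos: [0.4801, 0.0668, 0.0658]
tool_rot: [0.044, 0.999, 0.001, -0.0]
ft_force: [-0.1, 0.1, 0.7]
grip_width: 0.0501
grasp_force: 0.0
(array([0.1, 0.2, 0.8]), array([ 0.001 , -0.0002, -0.    ]))
```

```bash
python3 -m creep '[[[0,0,0],[0,0,0]],[[0,0,0],[0,0,0]],[[0,0,0],[0,0,0]],[[0,0,0],[0,0,0]],[[0,0,0],[0,0,0]],[[0,0,0],[0,0,0]]]' 0;  python3 - <<'E'
from st import *
o=bot.get_obs();print(rel([.480,.067,.065],o),o["ft_force"],o["ft_torque"])
E
```

```text
clock: 9.12
eef_pos: [0.4795, 0.0668, 0.0654]
tool_rot: [0.044, 0.999, 0.0, -0.001]
ft_force: [-1.1, 0.5, 6.9]
grip_width: 0.0123
grasp_force: 58.4
(array([-0.5,  0.3,  0.4]), array([ 0.0008, -0.0012, -0.    ])) [-1.09750405  0.49920557  6.89699659] [-0.04761298  0.27911289 -0.01908299]
```

```bash
python3 -m creep '[[[0,6,0],[0,0,0]],[[0,8,0],[0,0,0]],[[0,8,0],[0,0,0]],[[0,8,0],[0,0,0]],[[0,5,0],[0,0,0]],[[0,0,0],[0,0,0]]]'; cat > s.py <<'E'
from st import *
o=bot.get_obs();a=np.array([np.sin(.088),np.cos(.088),0])
print("draw",(np.array(o["eef_pos"])-[.4795,.0668,.0654])@a*1e3,"F",np.dot(o["ft_force"],a),o["ft_force"],rel([.4795,.0668,.0654],o))
E
python3 s.py; python3 -m creep '[[[0,4,0],[0,0,0]],[[0,4,0],[0,0,0]],[[0,0,0],[0,0,0]]]'; python3 s.py
```

```text
clock: 9.88
eef_pos: [0.4826, 0.1002, 0.0654]
tool_rot: [0.044, 0.999, -0.001, -0.0]
ft_force: [-0.7, -5.7, 7.1]
grip_width: 0.0124
grasp_force: 58.6
draw 33.51787806271625 F -5.7095458055608335 [-0.73877154 -5.66654449  7.05716527] (array([  0.1, -33.5,   0.1]), array([-0.0028, -0.0007, -0.0007]))
clock: 10.25
eef_pos: [0.4832, 0.1075, 0.0653]
tool_rot: [0.045, 0.999, -0.002, -0.0]
ft_force: [-1.2, -7.9, 6.6]
grip_width: 0.0123
grasp_force: 58.7
draw 40.894983905001794 F -7.967873465447971 [-1.17183036 -7.89543685  6.60781174] (array([  0. , -40.9,   0.1]), array([-0.0038, -0.0008, -0.0014]))
```

```bash
python3 -m creep '[[[0,3,0],[0,0,0]],[[0,0,0],[0,0,0]]]' >/dev/null; python3 s.py;  python3 -m creep '[[[0,3,0],[0,0,0]],[[0,0,0],[0,0,0]]]' >/dev/null; python3 s.py; python3 -m creep '[[[0,3,0],[0,0,0]],[[0,0,0],[0,0,0]]]' >/dev/null; python3 s.py;  python3 -m creep '[[[0,3,0],[0,0,0]],[[0,0,0],[0,0,0]]]' >/dev/null; python3 s.py
```

```text
draw 43.61528606865404 F -7.870885275676005 [-0.96272044 -7.81652122  6.85023601] (array([  0.1, -43.6,   0.1]), array([-0.0041, -0.0007, -0.0017]))
draw 45.90023295188287 F -8.706082335504744 [-0.2867524  -8.71460185  7.76585612] (array([  0. , -45.9,   0.2]), array([-0.0055, -0.0006, -0.0022]))
draw 48.51173937937358 F -10.973215947479327 [ -0.83057522 -10.94256189   7.46226672] (array([  0. , -48.5,   0.3]), array([-0.0063, -0.0006, -0.0025]))
draw 51.184711523786326 F -10.37758937629811 [ -1.14071042 -10.31725902   7.56336959] (array([  0. , -51.2,   0.3]), array([-0.007 , -0.0006, -0.0027]))
```

```bash
python3 -m creep '[[[0,2,0],[0,0,0]],[[0,0,0],[0,0,0]]]' >/dev/null; python3 s.py;  python3 -m creep '[[[0,2,0],[0,0,0]],[[0,0,0],[0,0,0]]]' >/dev/null; python3 s.py; python3 -m creep '[[[0,1.5,0],[0,0,0]],[[0,0,0],[0,0,0]]]' >/dev/null; python3 s.py;  python3 -m creep '[[[0,1.5,0],[0,0,0]],[[0,0,0],[0,0,0]]]' >/dev/null; python3 s.py
```

```text
draw 53.23746619250844 F -11.363780404559574 [ -0.89204397 -11.32922025   7.80201689] (array([  0. , -53.2,   0.3]), array([-0.0067, -0.0005, -0.0027]))
draw 55.21645429141737 F -10.095885446707712 [ -1.40863326 -10.01082255   6.75720712] (array([  0.1, -55.2,   0.3]), array([-0.0068, -0.0004, -0.0027]))
draw 56.570748280302496 F -12.745284698684191 [ -0.75346354 -12.7283177    6.78774666] (array([ -0. , -56.6,   0.3]), array([-0.0071, -0.0006, -0.0027]))
draw 57.97384308741576 F -11.055890938584227 [ -1.09507455 -11.00222183   7.98598353] (array([ -0. , -58. ,   0.3]), array([-0.0072, -0.0006, -0.0029]))
```

```bash
for i in 1; do :; done; python3 -m creep '[[[0,1,0],[0,0,0]],[[0,0,0],[0,0,0]]]' >/dev/null; python3 s.py;  python3 -m creep '[[[0,1,0],[0,0,0]],[[0,0,0],[0,0,0]]]' >/dev/null; python3 s.py; python3 -m creep '[[[0,1,0],[0,0,0]],[[0,0,0],[0,0,0]]]' >/dev/null; python3 s.py
```

```text
draw 58.95618475131792 F -12.332860265873979 [ -1.36566128 -12.26027829   7.39606603] (array([  0. , -59. ,   0.4]), array([-0.0073, -0.0005, -0.0028]))
draw 59.845143216099785 F -11.771555277874052 [ -0.46593823 -11.77617354   7.87663155] (array([  0. , -59.8,   0.4]), array([-0.0074, -0.0005, -0.0029]))
draw 60.8545000487902 F -12.361151800911285 [ -1.077085   -12.3141402    8.43688319] (array([  0. , -60.9,   0.4]), array([-0.0074, -0.0004, -0.0029]))
```

```bash
python3 -m creep '[[[0,1,0],[0,0,0]],[[0,0,0],[0,0,0]]]' >/dev/null; python3 s.py;  python3 -m creep '[[[0,1,0],[0,0,0]],[[0,0,0],[0,0,0]]]' >/dev/null; python3 s.py
```

```text
draw 61.77972963852337 F -12.531367625452244 [ -1.23546522 -12.47104368   7.66005463] (array([  0. , -61.8,   0.4]), array([-0.0075, -0.0005, -0.003 ]))
draw 63.15339243594875 F -10.878572669737377 [ -0.69149226 -10.85982196   7.54702067] (array([  0. , -63.2,   0.4]), array([-0.0067, -0.0006, -0.0028]))
```

```bash
python3 -m creep '[[[0,1,0],[0,0,0]],[[0,0,0],[0,0,0]]]' >/dev/null; python3 s.py
```

```text
draw 64.07934837694921 F -12.28655467606996 [ -0.22886415 -12.31409001   8.02939882] (array([  0. , -64.1,   0.4]), array([-0.0069, -0.0004, -0.0028]))
```

```bash
python3 -m creep '[[[0,0.7,0],[0,0,0]],[[0,0,0],[0,0,0]]]' >/dev/null; python3 s.py;python3 -m creep '[[[0,0,0],[0,0,0]]]' >/dev/null; python3 s.py
```

```text
draw 64.71831538651026 F -12.231281791706186 [ -0.80106519 -12.20811834   7.65238349] (array([  0. , -64.7,   0.4]), array([-0.0071, -0.0005, -0.0028]))
draw 64.71783530253663 F -11.845420825882911 [ -0.64816804 -11.83424827   7.52004752] (array([  0. , -64.7,   0.4]), array([-0.007 , -0.0005, -0.0028]))
```

```bash
python3 -m creep '[[[0,0.5,0],[0,0,0]],[[0,0,0],[0,0,0]]]' >/dev/null; python3 s.py;python3 -m creep '[[[0,0,0],[0,0,0]]]' >/dev/null; python3 s.py
```

```text
draw 64.99786587975424 F -12.902911082097221 [ -0.18916531 -12.93634322   7.98763954] (array([  0. , -65. ,   0.5]), array([-0.0075, -0.0004, -0.0029]))
draw 64.96652002934275 F -12.480967679650353 [ -0.76455724 -12.46199516   7.68861053] (array([  0. , -65. ,   0.4]), array([-0.0075, -0.0004, -0.003 ]))
```

```bash
python3 -m creep '[[[0,0.6,0],[0,0,0]],[[0,0,0],[0,0,0]]]' >/dev/null; python3 s.py;python3 -m creep '[[[0,0,0],[0,0,0]]]' >/dev/null; python3 s.py
```

```text
draw 65.25904838925285 F -12.62105680015395 [ -0.16900163 -12.65517306   8.81845778] (array([ -0. , -65.3,   0.5]), array([-0.0081, -0.0004, -0.0032]))
draw 65.24862420697153 F -14.478132625556567 [ -0.59298055 -14.482056     8.41867993] (array([ -0. , -65.2,   0.5]), array([-0.0081, -0.0004, -0.0032]))
```

The buffer has been met: each commanded step now moves it about half as far, and the force is up about 2 N. Next I'll ease it forward.

```bash
python3 -m creep '[[[0,-1,0],[0,0,0]],[[0,0,0],[0,0,0]]]' >/dev/null; python3 s.py;python3 -m creep '[[[0,-1,0],[0,0,0]],[[0,0,0],[0,0,0]]]' >/dev/null; python3 s.py;python3 -m creep '[[[0,-0.8,0],[0,0,0]],[[0,0,0],[0,0,0]]]' >/dev/null; python3 s.py; python3 -m creep '[[[0,-0.8,0],[0,0,0]],[[0,0,0],[0,0,0]]]' >/dev/null; python3 s.py
```

```text
draw 64.58306878609099 F -10.873868114441965 [ -0.31982347 -10.88789067   8.55813425] (array([ -0. , -64.6,   0.4]), array([-0.0074, -0.0005, -0.003 ]))
draw 63.780397905481856 F -10.637117978986359 [ -1.91643278 -10.50935545   7.53200589] (array([  0. , -63.8,   0.4]), array([-0.007 , -0.0004, -0.0029]))
draw 63.13186640465963 F -11.818093897113092 [ -1.49721014 -11.73190602   7.24347261] (array([  0. , -63.1,   0.4]), array([-0.0068, -0.0005, -0.0027]))
draw 63.079054292462935 F -8.364491140865505 [-1.47552024 -8.26680129  7.5094954 ] (array([  0.1, -63.1,   0.3]), array([-0.0052, -0.0005, -0.0023]))
```

The sear is holding: the position is fixed at 63.1 mm while the pull drops. I'll unload the rest before letting go.

```bash
python3 -m creep '[[[0,-0.8,0],[0,0,0]],[[0,0,0],[0,0,0]]]' >/dev/null; python3 s.py;python3 -m creep '[[[0,-0.6,0],[0,0,0]],[[0,0,0],[0,0,0]]]' >/dev/null; python3 s.py; python3 -m creep '[[[0,-0.5,0],[0,0,0]],[[0,0,0],[0,0,0]]]' >/dev/null; python3 s.py
```

```text
draw 63.05407234280837 F -6.706694871670893 [-1.25780231 -6.62177404  6.62984991] (array([  0.1, -63.1,   0.2]), array([-0.0037, -0.0006, -0.0017]))
draw 63.05365818242129 F -4.372825947206939 [-0.75405174 -4.32328396  5.6850661 ] (array([  0.1, -63.1,   0.2]), array([-0.0025, -0.0006, -0.0013]))
draw 63.016602274267726 F -4.877584926974332 [ 0.12902835 -4.90791596  6.09702724] (array([  0.2, -63. ,   0.1]), array([-0.0016, -0.0007, -0.001 ]))
```

```bash
python3 -m creep '[[[0,-0.8,0],[0,0,0]],[[0,0,0],[0,0,0]]]' >/dev/null; python3 s.py; python3 -m creep '[[[0,0,0],[0,0,0]],[[0,0,0],[0,0,0]],[[0,0,0],[0,0,0]],[[0,0,0],[0,0,0]]]' 45; python3 s.py
```

```text
draw 62.97677520101747 F -1.9495652315693723 [-0.49051245 -1.91386152  5.98364095] (array([  0.2, -63. ,  -0. ]), array([-0.    , -0.0007, -0.0005]))
clock: 17.38
eef_pos: [0.4845, 0.13, 0.0645]
tool_rot: [0.044, 0.999, 0.0, -0.001]
ft_force: [-0.1, 0.1, 0.7]
grip_width: 0.0452
grasp_force: 0.0
draw 63.3512746265628 F 0.0984377874843934 [-0.13135448  0.1104093   0.74584924] (array([ -0.6, -63.4,  -0.9]), array([ 0.0005, -0.0027,  0.0001]))
```

```bash
python3 -m creep '[[[0,0,-10],[0,0,0]],[[0,0,-30],[0,0,0]],[[0,0,-40],[0,0,0]],[[0,0,-20],[0,0,0]],[[0,0,0],[0,0,0]],[[0,0,0],[0,0,0]]]'; python3 - <<'E'
from st import *
o,p=wrist("w4")
find(p,[("striker_pin",.08),("sled_top",.04),("rear_block",.04)])
def cloud(p,lo,hi,c,r):
    v,u=np.nonzero(p["z_map"]>0)
    K=p["K"];Rm=cv2.Rodrigues(p["rvec"])[0];z=p["z_map"][v,u]
    X=(np.linalg.inv(K)@np.c_[u,v,np.ones(len(u))].T*z).T
    A=(X-p["tvec"])@Rm
    B=A[(A[:,2]>lo)&(A[:,2]<hi)&(np.hypot(*(A[:,:2]-c).T)<r)];print(len(B),B.mean(0).round(4),B.min(0).round(4),B.max(0).round(4))
cloud(p,.09,.108,[.485,.13],.03)
cloud(p,.0555,.066,[.495,.235],.022)
E
```

```text
clock: 18.12
eef_pos: [0.4843, 0.1297, 0.1641]
tool_rot: [0.044, 0.999, 0.0, -0.002]
ft_force: [-0.5, 0.1, -1.2]
grip_width: 0.0448
grasp_force: 0.0
sled_top 0.95 [161.3 234.3] [0.4759 0.0006 0.04  ] [0.4756 0.0011 0.0411]
rear_block 0.68 [622.5  54.6] [0.3764 0.3471 0.04  ] [0.3741 0.364  0.0185]
412 [0.4843 0.1298 0.0989] [0.479  0.123  0.0901] [0.4922 0.1363 0.102 ]
1686 [0.4943 0.2324 0.0601] [0.4797 0.2131 0.0558] [0.5114 0.2505 0.0632]
```

View pics/w4.png

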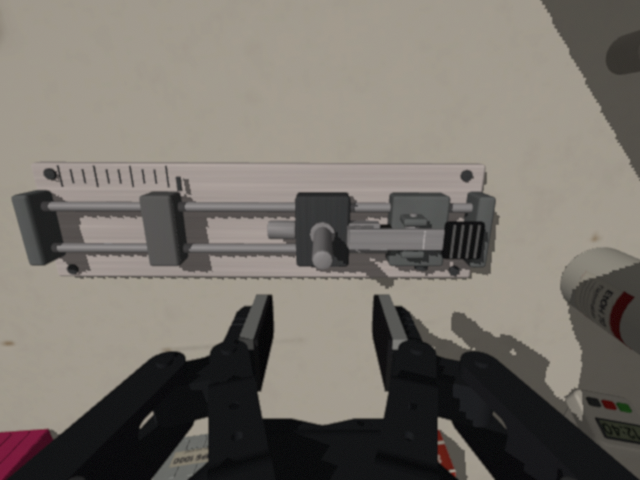

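The striker is caught and free of the hand, with the pin at (322,258) and the lug held by the sear arm. The pad is at (464,240) and the sled at (162,230) hasn't moved. I'll close the fingers and move above the pad.

```bash
python3 -m creep '[[[0,0,0],[0,0,0]],[[0,30,0],[0,0,0]],[[0,40,0],[0,0,0]],[[0,36,0],[0,0,0]],[[0,0,40],[0,0,0]],[[0,0,30],[0,0,0]],[[0,0,10],[0,0,0]],[[0,0,0],[0,0,0]],[[0,0,0],[0,0,0]]]' 0; python3 - <<'E'
from st import *
o=bot.get_obs();print(rel([.494,.235,.060],o))
E
```

```text
clock: 19.45
eef_pos: [0.4951, 0.2358, 0.0862]
tool_rot: [0.044, 0.999, 0.001, -0.0]
ft_force: [0.1, -0.5, -0.4]
grip_width: -0.0004
grasp_force: 0.0
(array([ 1. , -1. , 26.2]), array([ 0.0019, -0.0001, -0.0003]))
```

```bash
python3 -m creep '[[[1,0,8],[0,0,0]],[[0,-1,8],[0,0,0]],[[0,0,5],[0,0,0]],[[0,0,0],[0,0,0]]]'; python3 -m creep '[[[0,0,2],[0,0,0]],[[0,0,2],[0,0,0]],[[0,0,1],[0,0,0]],[[0,0,0],[0,0,0]]]'
```

```text
clock: 19.95
eef_pos: [0.4924, 0.2344, 0.0631]
tool_rot: [0.044, 0.999, 0.0, -0.002]
ft_force: [0.2, -0.7, -0.3]
grip_width: 0.0002
grasp_force: 0.0
clock: 20.45
eef_pos: [0.4931, 0.2348, 0.0599]
tool_rot: [0.044, 0.999, 0.001, -0.001]
ft_force: [-1.0, -0.4, 5.8]
grip_width: -0.0
grasp_force: 3.0
```

```bash
python3 -m creep '[[[0,0,1.2],[0,0,0]],[[0,0,1.2],[0,0,0]],[[0,0,0],[0,0,0]]]'; python3 -m creep '[[[0,0,1],[0,0,0]],[[0,0,1],[0,0,0]],[[0,0,0],[0,0,0]]]'
```

```text
clock: 20.82
eef_pos: [0.4933, 0.2355, 0.0581]
tool_rot: [0.044, 0.999, 0.001, -0.0]
ft_force: [-2.6, 1.3, 8.0]
grip_width: -0.0
grasp_force: 4.2
clock: 21.2
eef_pos: [0.4934, 0.2362, 0.0559]
tool_rot: [0.044, 0.999, 0.002, -0.0]
ft_force: [-1.7, 2.3, 4.3]
grip_width: -0.0002
grasp_force: 2.6
```

```bash
python3 -m creep '[[[0,0,1],[0,0,0]],[[0,0,0.7],[0,0,0]],[[0,0,0],[0,0,0]]]';  python3 - <<'E'
from st import *
q=vision.camera("top");find(q,[("striker_pin",.08),("sled_top",.04)])
E
```

```text
clock: 21.58
eef_pos: [0.4935, 0.2368, 0.054]
tool_rot: [0.043, 0.999, 0.003, -0.0]
ft_force: [-1.5, 3.7, 5.6]
grip_width: 0.0
grasp_force: 3.2
sled_top 0.51 [349.3 235.6] [ 0.4571 -0.0794  0.04  ] [ 0.4571 -0.0794  0.0385]
```

The sled has shot along its rail by about 80 mm. I'll take the hand away and check.

```bash
python3 -m creep '[[[0,0,-8],[0,0,0]],[[0,0,-30],[0,0,0]],[[0,0,-50],[0,0,0]],[[0,0,-60],[0,0,0]],[[0,0,-20],[0,0,0]],[[0,-50,0],[0,0,0]],[[0,-50,0],[0,0,0]],[[0,0,0],[0,0,0]],[[0,0,0],[0,0,0]]]';  python3 - <<'E'
from st import *
o,p=wrist("w5");find(p,[("striker_pin",.08),("sled_top",.04)])
E
```

```text
clock: 22.85
eef_pos: [0.4844, 0.1346, 0.2207]
tool_rot: [0.044, 0.999, 0.0, -0.001]
ft_force: [0.7, 0.5, 1.1]
grip_width: -0.0003
grasp_force: 0.0
striker_pin 0.65 [242.6 227. ] [0.4802 0.0673 0.08  ] [0.4757 0.0717 0.0971]
sled_top 0.97 [ 95.6 216. ] [ 0.4673 -0.0818  0.04  ] [ 0.4671 -0.0809  0.0414]
sled_top 0.27 [244.3 229.5] [0.4934 0.058  0.04  ] [0.4773 0.0733 0.0991]
```

View pics/w5.png

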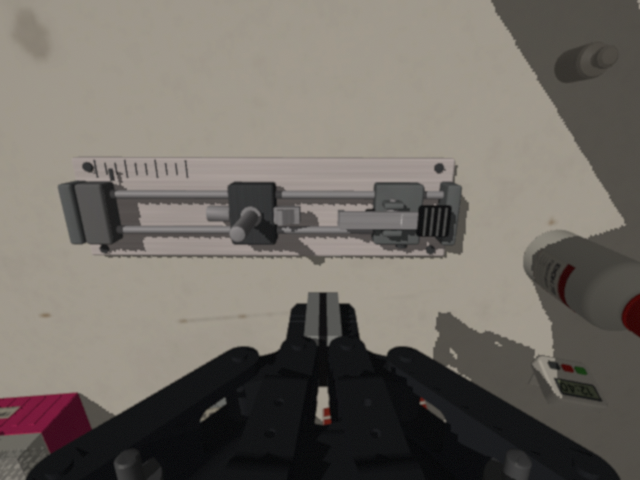

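The striker is back at rest with its pin at (240,230). The sled at (97,212) has gone about 82 mm along the rail, the bystanders haven't moved, and the hand is clear.

```bash
python3 -c "
from workcell import workorder;print(workorder.job_done())"
```

```text
the job is handed in; nothing more can be done
None
```

The test shot is done and handed in: the striker was drawn to the buffer, eased onto the sear at about 63 mm and released, then tripped with about 8 N on the trigger pad, which shot the sled about 82 mm along its rail; the hand ended clear at about 23 s.

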